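# Push the pedestal box home between the tacked bars

### The job

Push the red-brown steel box straight down the lane between the two bars until it sits flat against the end stop, about in the middle, with the spring ejector pins pressed right in, and finish while still holding it there for the welder, who needs an open gap on both sides. The bars are only tacked, so neither the box nor the robot may touch them on the way. Only push with the fingers: do not straddle, grip or lift the box, and leave the pliers, the test coupon and the soapstone marker alone.

Things in the scene. Friction and masses are not known exactly. Their poses are not given: they have to be found in the camera images.
- fixture: dark steel plate fixed on the table. Origin on its lower face (table level), on the lane's centre line at the lane mouth; x points down the lane to the stop, y left, z up. It spans x -150 to 200, y -110 to 110 mm, top at z = 10 mm; x < 0 is a bare flat apron. Outside each bar stand two dowels 14 mm thick, 20 mm tall, at x = 25 and 125, y = +-74.5 mm
- stop: fixed blue end stop across the lane's far end, 130 mm wide, 30 mm thick, top 40 mm above the plate (bolt heads 45). Origin at the foot of its face, on the plate: fixture x = 150 mm, y = 0
- rail_left: light grey 25 x 25 mm square steel tube lying along the lane on the plate, 150 mm long, from the mouth to the stop; fixed. Origin in the middle of its underside, on the plate (fixture x 75, y +54.5, z 10 mm), x along the bar. Its inner face is at fixture y = +42 mm, its top 25 mm above the plate, half the height of the box
- rail_right: the same tube on the other side, inner face at fixture y = -42 mm: the lane is 84 mm wide
- pedestal: closed box in red-brown primer, 0.6 to 1 kg, 90 mm along its x, 70 along y, 50 high, loose on the apron, up to 18 mm off the centre line and 0.25 rad askew, its x roughly down the lane. Origin: centre of its underside. White chalk line along x on top. In mid-lane it clears each bar by 7 mm; home is fixture x = 105 mm. It slides at 3 to 8 N and stays where it is left
- ejector (a joint): two steel pins 10 mm thick, side by side (20 mm either side of the centre line, 22 mm above the plate), that stand 12 mm out of the stop's face and slide back into it together: 0 out, 0.012 m when the box sits flat on the stop. The spring takes 5 N to start and 11 N at the end and pushes the box some or all of the way back if it is let go
- pedestal_rear (a point): middle of the box's rear face (the one away from the stop), 35 mm above its underside: a good place to push, above the bars' tops
- pliers: grey pliers lying on the table left of the fixture, 67 x 143 x 12 mm; leave alone
- coupon: rusty steel test coupon with a weld bead lying on the table right of the fixture, 40 x 90 x 17 mm; leave alone
- marker: yellow soapstone marker lying on the table right of the fixture, 10 x 114 x 10 mm; leave alone
Things that resemble listed ones, but are neither listed nor needed, are in the scene too. There is more than one size of the pedestal; the one meant has the size given above.

How it is judged:
By the outcome, as a careful person would: the job done as asked, in the order asked, and still so for the second after the job is handed in, while the arm keeps its last pose, push and grip.
It also fails if it takes over 61 s, if anything falls off the work surface, if the arm or the gripper's body presses on something with over 40 N, if the wrist force passes 120 N, or if a joint passes its speed limit or range.

### The arm

A 6-joint arm with a two-finger parallel gripper is mounted at the origin on a cart in front of the work surface, level with it; the furniture and walls round the work are solid. World frame = base frame: x ahead of the robot, y to its left, z up, the work surface at z = 0. Lengths are in m, angles in rad, forces in N, time in s.
With the tool pointing down it reaches from about 0.375 to 0.975 m from the base axis. Payload 3.8 kg.
Tool frame: the origin (TCP) lies where the fingers leave the gripper's body, on its centre line; the fingertips stand 73 mm ahead of it and the grasp point (between the pads) lies 54 mm ahead of it; z points along the fingers, y is the line along which they close (so a half turn about z gives the same grasp; the last joint's range is limited). The gripper opens to 85 mm and grips with 20 to 120 N. Pads are 22 mm wide; open, the fingers measure 114 mm over their backs; the gripper's body (76 mm by 85 mm) begins 54 mm behind the grasp point. The pads swing forward as they close: fully open they stand 13 mm farther back than shut.
Start: joints at [1.102, 0.264, 1.604, -0, 1.274, -0.037], TCP at [0.282, 0.613, 0.304] pointing down, gripper open.
Joint ranges: [-2.63, 2.63], [-0.94, 2.18], [0.31, 2.57], [-1.31, 4.45], [0, 2.66], [-2.55, 2.55]. Speed limits (rad/s): [2.57, 2.57, 3.14, 3.14, 3.14, 3.14].

### API

Orientations are given as a rotation vector (axis times angle).
In Python, from workcell import read_state, viewer, bot gives the robot as it stands.
- The arm moves only by the tool jog_arm, never from a script. Its argument "increments" is a list that holds one entry, the list of rows, each a list of 7 numbers: the shift along the tool's x, y, z in units of 30 mm (1.0 is 30 mm), then the turn, a rotation vector about the tool's x, y, z in units of 6 degrees (1.0 is 6 degrees), then the opening, from -1 (shut) to 1 (fully open). A call has exactly 5 rows; each row shifts and turns the commanded pose from where the row before left it, along the tool's axes as they then stand; what a row does not reach is not made up. A row lasts 1/12 s, in which the tool goes at most 41.7 mm and 7.16 degrees, less where a joint would pass 70% of its speed; a pose out of reach is approached as far as the arm can. A call is refused whole if a number of a shift passes 1 or a number of a turn 1, either way. A call with a gripper value outside its range is refused whole. The fingers move at their own pace and stop on an object; "force" is the grip in N (left out, the last holds). Time passes only in rows, so rows that do not move let the fingers close, or fill a call up. It gives the time, the measured TCP pose, the force, the opening and the grip force at its end, in the units of the state.
- read_state(): the state, without advancing time (a new reading comes with each control period).
- viewer.read_camera(name): name is "scene" or "top"; returns (picture, depth): 400x640x3 uint8, blue, green, red; 400x640 float32, m along the optical axis (not along the pixel's ray), 0 where there is no reading.
- viewer.camera_params(name): a dict with "fx", "fy", "cx", "cy" (pixels), "R" (3x3) and "t" (3): a world point X has camera coordinates R X + t. Camera axes: x right, y down, z forward; pixel columns grow to the right and rows downward; lengths in m; the calibration is good to about 2 mm. A picture is of the moment at which its call begins. camera_params takes no time and is no camera call.
- bot.finish_job(): hands the job in; it is judged then, once.
The state is a dict: "time": time; "q": joint angles; "joint_vel": joint speeds; "joint_torque": joint torques, N m; "tool_pos": TCP position; "tcp_rot": TCP orientation; "wrist_force": force on the tool from outside, world axes, zero at the start; "torque": the same for the moment, N m; "width": opening from 0.0 (shut) to 1.0 (fully open); "grip_force": force on a finger pad.
Only numpy, scipy, OpenCV 4.12 (cv2) and the standard library are available. Lean on these libraries where they do the work, as an engineer would, in place of code of your own. Each camera call takes 0.05 s, during which the arm holds its last target. There are 200 camera calls.

## Working session

There is one attempt and no reset: what is moved stays moved. The work goes in short steps, Python scripts to look and compute and a tool call to move; the robot and the scene stay as the last step left them, time stands still between calls to the robot, and variables do not carry over. Pictures are saved under pics/ and viewed, at most 10 in all, crops included, and the job is handed in when it is done.

Besides the shell and the picture viewer there is one more tool, called as name(argument=value, ...), one argument or row to a line, values as JSON. jog_arm: Moves the arm, as the interface text tells. Its arguments: {"type":"object","properties":{"increments":{"type":"array","items":{"type":"array","items":{"type":"array","items":{"type":"number"}}}},"force":{"type":"number"}},"required":["increments"]}

```bash
ls; mkdir -p pics; python3 - <<'E'
from workcell import read_state, viewer, bot
import cv2,numpy as np
for n in("top","scene"):
    p,d=viewer.read_camera(n); cv2.imwrite(f"pics/{n}0.png",p); np.save(f"{n}0.npy",d)
    print(viewer.camera_params(n))
print(read_state())
E
```

```text
pics
{'fx': 461.81346316994353, 'fy': 461.81346316994353, 'cx': 316.39701415632663, 'cy': 201.52557566164944, 'R': array([[-0.01660899, -0.9998514 , -0.00461727],
       [-0.99608316,  0.01694715, -0.08678207],
       [ 0.08684742,  0.00315782, -0.99621662]]), 't': array([0.20587904, 0.61279339, 1.03842815])}
{'fx': 452.4240389258408, 'fy': 452.4240389258408, 'cx': 314.8070165141767, 'cy': 196.61104063446578, 'R': array([[ 0.84756391, -0.53059229, -0.01035559],
       [-0.29877716, -0.46095554, -0.83561486],
       [ 0.43859734,  0.71133102, -0.54921814]]), 't': array([-0.40299952,  0.30309844,  0.7721589 ])}
{'time': 0.1, 'q': array([ 1.10208579e+00,  2.64688175e-01,  1.60526037e+00, -4.36486117e-06,
        1.27369008e+00, -3.69115314e-02]), 'joint_vel': array([-0.00017813, -0.00081814, -0.0038091 ,  0.00085961,  0.00222227,
        0.00032387]), 'joint_torque': array([-4.67990787e-05, -5.16708934e+01, -3.68588877e+01, -6.81925803e-05,
        6.26421926e-03, -2.06829054e-05]), 'tool_pos': array([0.28226627, 0.61257676, 0.302667  ]), 'tcp_rot': array([-0.67290019, -3.06816073,  0.00311277]), 'wrist_force': array([ 0.00428006, -0.11046646,  0.87657344]), 'torque': array([-0.02922278,  0.01649149,  0.0693086 ]), 'grip_force': 0.0, 'width': 0.9989966247131477}
```

View pics/top0.png

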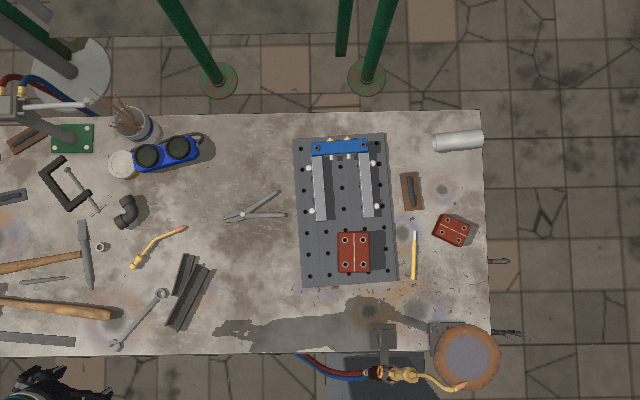

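View pics/scene0.png

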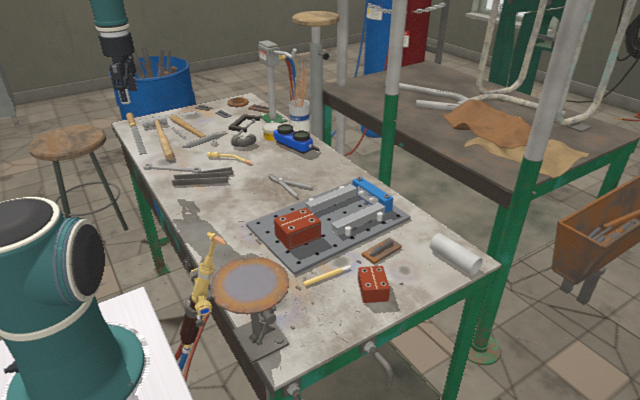

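The top view shows the fixture around (345,210), with the box at (353,252), the blue stop at (340,148) and the bars at (320,190) and (366,190). The red box at (451,230) on the table is the decoy. Next I'll measure these.

```bash
cat > h.py <<'E'
from workcell import read_state, viewer, bot
import cv2,numpy as np
from scipy.spatial.transform import Rotation as Ro
P=viewer.camera_params
def cast(n,uv,z):
    c=P(n); uv=np.atleast_2d(np.asarray(uv,float))
    r=np.c_[(uv[:,0]-c['cx'])/c['fx'],(uv[:,1]-c['cy'])/c['fy'],np.ones(len(uv))]@c['R']
    o=-c['R'].T@c['t']; return (o+r*((z-o[2])/r[:,2])[:,None])[:,:2]
def xyz(n,d):
    c=P(n); v,u=np.mgrid[:400,:640]
    X=np.stack([(u-c['cx'])/c['fx']*d,(v-c['cy'])/c['fy']*d,d],-1)-c['t']
    return X@c['R']
def rect(pts):
    (c,wh,a)=cv2.minAreaRect((pts*1000).astype(np.float32)); 
    if wh[0]<wh[1]: wh=wh[::-1];a+=90
    a=(a+90)%180-90; return np.round(c,1),np.round(wh,1),round(a,2)
def big(m):
    n,l,s,_=cv2.connectedComponentsWithStats(m.astype(np.uint8)); i=1+np.argmax(s[1:,4]); return l==i
def pts(m): v,u=np.nonzero(m); return np.c_[u,v]
E
python3 - <<'E'
from h import *
p=cv2.imread("pics/top0.png"); d=np.load("top0.npy"); X=xyz("top",d); Z=X[...,2]
hsv=cv2.cvtColor(p,cv2.COLOR_BGR2HSV)
roi=np.zeros((400,640),bool); roi[125:295,285:405]=1
print("plate z",np.median(Z[270:280,310:330]),"tbl",np.median(Z[200:220,265:280]),"box",np.median(Z[240:265,345:360]))
H=hsv[...,0].astype(int)
red=big(roi&((H<12)|(H>170))&(hsv[...,1]>110)&(Z>.05)); blue=big(roi&(H>95)&(H<120)&(hsv[...,1]>140)&(Z>.043))
print("red",rect(cast("top",pts(red),.06)),"blue",rect(cast("top",pts(blue),.05)))
g=roi&(Z>.029)&(Z<.041)&(hsv[...,1]<60)
n,l,s,_=cv2.connectedComponentsWithStats(g.astype(np.uint8))
for i in range(1,n):
    if s[i,4]>300: print("rail",s[i,4],rect(cast("top",pts(l==i),.035)))
pl=big(roi&(Z>.005)); print("plate",rect(cast("top",pts(pl),.01)))
v=p.copy(); v[red]=(0,255,0); v[blue]=(0,255,255)
v[g]=(255,0,255); o=np.hstack([cv2.resize(a[125:295,285:405],None,fx=3,fy=3,interpolation=0) for a in(p,v)]); cv2.imwrite("pics/m.png",o)
r=Ro.from_rotvec(read_state()['tcp_rot']).as_matrix(); print(r.round(3))
E
```

```text
plate z 0.009995406682860154 tbl 0.000806132479895004 box 0.059913598652171836
red (array([499.9, 115.1]), array([88.3, 68.8]), -1.18) blue (array([738.6, 141.1]), array([128.3,  30.5]), -86.96)
rail 742 (array([653.4,  75.1]), array([149.3,  38.7]), 3.74)
rail 733 (array([646.3, 196.7]), array([149.4,  38.2]), 3.34)
plate (array([596.5, 132.9]), array([356.3, 220.3]), 3.32)
[[-0.908  0.419 -0.001]
 [ 0.419  0.908 -0.002]
 [ 0.    -0.002 -1.   ]]
```

View pics/m.png

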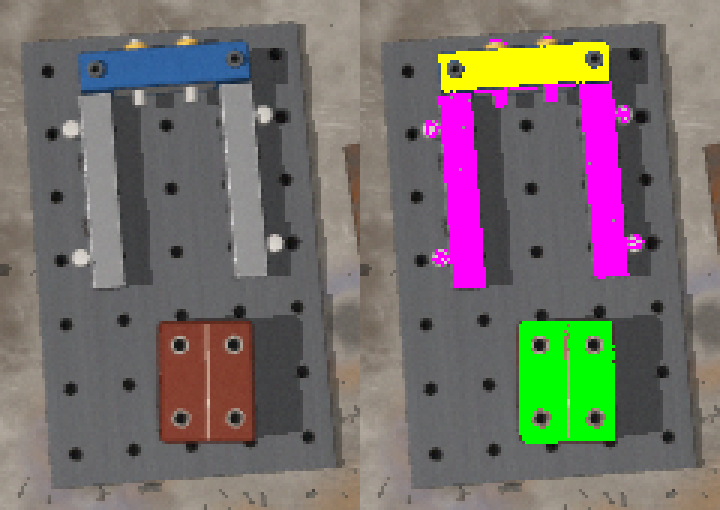

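The crop shows clean masks: box, stop, both bars, and pins out. The lane yaw is about 3.3°, and the box sits about 12 mm right of centre and turned by -4.5°. My plan is to square and centre the box with a flat two-finger push on its right side, then push it straight down the lane from behind.

```bash
cat >> h.py <<'E'
YAW=np.radians(3.3); O=np.array([.5730,.1316])
def fx(w): # world xy -> lane xy (m)
    c,s=np.cos(YAW),np.sin(YAW); return (np.atleast_2d(w)-O)@np.array([[c,-s],[s,c]])
E
python3 - <<'E'
from h import *
p=cv2.imread("pics/top0.png"); d=np.load("top0.npy"); Z=xyz("top",d)[...,2]
S=cv2.cvtColor(p,cv2.COLOR_BGR2HSV)[...,1]
roi=np.zeros((400,640),bool); roi[150:225,305:385]=1
g=roi&(Z>.029)&(Z<.041)&(S<60); q=fx(cast("top",pts(g),.035))*1000
for sg in(1,-1):
    a=q[(q[:,0]>5)&(q[:,0]<130)&(q[:,1]*sg>30)&(q[:,1]*sg<62)]
    inn=[];x=[]
    for b in range(10,130,5):
        k=a[abs(a[:,0]-b)<3]; inn.append(np.sort(k[:,1]*sg)[:2].mean()*sg); x.append(b)
    print(sg,np.polyfit(x,inn,1).round(4),np.median(inn),"x",a[:,0].min())
    print(" min x of rail",q[q[:,1]*sg>30][:,0].min())
s=read_state(); t=fx(s['tool_pos'][:2])*1000; print("tcp lane",t)
E
```

```text
1 [2.60000e-03 4.24507e+01] 42.6244881471807 x 5.040062437614826
 min x of rail 2.2543770412083766
-1 [-7.00000e-04 -4.29942e+01] -43.01690866212303 x 5.082390454817803
 min x of rail 2.296239300278569
tcp lane [[-262.56468256  496.91501286]]
```

jog_arm(
  increments=[
    [[0,0,0,0,0,1,-0.2],[0,0,0,0,0,1,-0.2],[0,0,0,0,0,1,-0.2],[0,0,0,0,0,1,-0.2],[0,0,0,0,0,1,-0.2]],
  ],
)

```text
time: 0.52
tool_pos: [0.2823, 0.6127, 0.3031]
tcp_rot: [-1.452, -2.786, 0.002]
wrist_force: [0.5, 0.7, -0.6]
width: 0.402
grip_force: 0.0
```

jog_arm(
  increments=[
    [[0,0,0,0,0,1,-0.2],[0,0,0,0,0,1,-0.2],[0,0,0,0,0,1,-0.2],[0,0,0,0,0,1,-0.2],[0,0,0,0,0,1,-0.2]],
  ],
)

```text
time: 0.93
tool_pos: [0.2823, 0.6127, 0.3031]
tcp_rot: [2.123, 2.315, -0.002]
wrist_force: [0.2, -0.8, -0.1]
width: 0.396
grip_force: 0.0
```

jog_arm(
  increments=[
    [[0,0,0,0,0,0.3,-0.2],[0,0,0,0,0,0,-0.2],[0,0,0,0,0,0,-0.2],[0,0,0,0,0,0,-0.2],[0,0,0,0,0,0,-0.2]],
  ],
)

```text
time: 1.35
tool_pos: [0.2824, 0.6129, 0.3037]
tcp_rot: [2.152, 2.288, -0.001]
wrist_force: [0.5, 0.6, 0.5]
width: 0.401
grip_force: 0.0
```

jog_arm(
  increments=[
    [[-0.98,0.314,0,0,0,0,-0.2],[-0.98,0.314,0,0,0,0,-0.2],[-0.98,0.314,0,0,0,0,-0.2],[-0.98,0.314,0,0,0,0,-0.2],[-0.98,0.314,0,0,0,0,-0.2]],
  ],
)

```text
time: 1.77
tool_pos: [0.3386, 0.4679, 0.3039]
tcp_rot: [2.152, 2.289, 0.0]
wrist_force: [0.5, -0.5, 0.8]
width: 0.401
grip_force: 0.0
```

jog_arm(
  increments=[
    [[-0.98,0.314,0,0,0,0,-0.2],[-0.98,0.314,0,0,0,0,-0.2],[-0.98,0.314,0,0,0,0,-0.2],[-0.98,0.314,0,0,0,0,-0.2],[-0.98,0.314,0,0,0,0,-0.2]],
  ],
)

```text
time: 2.18
tool_pos: [0.3945, 0.3239, 0.3041]
tcp_rot: [2.152, 2.288, 0.001]
wrist_force: [0.5, 0.2, 0.5]
width: 0.401
grip_force: 0.0
```

jog_arm(
  increments=[
    [[-0.98,0.314,0,0,0,0,-0.2],[-0.98,0.314,0,0,0,0,-0.2],[-0.98,0.314,0,0,0,0,-0.2],[-0.98,0.314,0,0,0,0,-0.2],[-0.98,0.314,0,0,0,0,-0.2]],
  ],
)

```text
time: 2.6
tool_pos: [0.4504, 0.1799, 0.3042]
tcp_rot: [2.152, 2.288, 0.001]
wrist_force: [0.2, 0.0, 0.5]
width: 0.397
grip_force: 0.0
```

jog_arm(
  increments=[
    [[-0.98,0.314,0,0,0,0,-0.2],[-0.98,0.314,0,0,0,0,-0.2],[-0.98,0.314,0,0,0,0,-0.2],[-0.8,0.314,0,0,0,0,-0.2],[-0.8,0.314,0,0,0,0,-0.2]],
  ],
)

```text
time: 3.02
tool_pos: [0.5057, 0.0467, 0.3042]
tcp_rot: [2.153, 2.287, 0.001]
wrist_force: [0.1, -0.4, -0.0]
width: 0.398
grip_force: 0.0
```

jog_arm(
  increments=[
    [[0,0,0.95,0,0,0,-0.2],[0,0,0.95,0,0,0,-0.2],[0,0,0.95,0,0,0,-0.2],[0,0,0,0,0,0,-0.2],[0,0,0,0,0,0,-0.2]],
  ],
)

```text
time: 3.43
tool_pos: [0.504, 0.0481, 0.217]
tcp_rot: [-2.151, -2.285, 0.005]
wrist_force: [-0.1, 0.1, 1.2]
width: 0.398
grip_force: 0.0
```

```bash
python3 - <<'E'
from h import *
s=read_state(); print(s['tool_pos'],fx(s['tool_pos'][:2])*1000, Ro.from_rotvec(s['tcp_rot']).as_matrix().round(4))
p,d=viewer.read_camera("scene"); X=xyz("scene",d); cv2.imwrite("pics/s1.png",p)
c=P("scene"); w=c['R']@s['tool_pos']+c['t']; print(c['fx']*w[0]/w[2]+c['cx'],c['fy']*w[1]/w[2]+c['cy'])
D=np.hypot(X[...,0]-s['tool_pos'][0],X[...,1]-s['tool_pos'][1])
m=(D<.06)&(X[...,2]>.09)&(X[...,2]<s['tool_pos'][2]-.02)&(d>0)
L=fx(X[m][:,:2])*1000; print("min z",np.sort(X[m][:,2])[[0,3,10]] if m.any() else None, L.min(0),L.max(0))
E
```

```text
[0.50404471 0.04811822 0.21696463] [[-73.64650004 -79.37400795]] [[-6.050e-02  9.982e-01 -4.300e-03]
 [ 9.982e-01  6.050e-02 -2.000e-04]
 [ 1.000e-04 -4.400e-03 -1.000e+00]]
313.0301104261378 171.21895132695656
min z [0.14297979 0.14519029 0.14666454] [-124.73434632  -94.5000049 ] [-23.65992064 -67.63453879]
```

jog_arm(
  increments=[
    [[0,0,0.9,0,0,0,-0.2],[0,0,0.9,0,0,0,-0.2],[0,0,0.9,0,0,0,-0.2],[0,0,0.9,0,0,0,-0.2],[0,0,0.15,0,0,0,-0.2]],
  ],
)

```text
time: 3.9
tool_pos: [0.5043, 0.0485, 0.1042]
tcp_rot: [-2.151, -2.287, 0.004]
wrist_force: [-1.1, -0.7, -0.0]
width: 0.4
grip_force: 0.0
```

jog_arm(
  increments=[
    [[0.15,0,0,0,0,0,-0.2],[0.15,0,0,0,0,0,-0.2],[0.1,0,0,0,0,0,-0.2],[0.1,0,0,0,0,0,-0.2],[0.1,0,0,0,0,0,-0.2]],
  ],
)

```text
time: 4.32
tool_pos: [0.5056, 0.0669, 0.1078]
tcp_rot: [2.151, 2.286, 0.004]
wrist_force: [0.1, -0.3, -0.0]
width: 0.406
grip_force: 0.0
```

jog_arm(
  increments=[
    [[0.1,0,0,0,0,0,-0.2],[0.1,0,0,0,0,0,-0.2],[0.1,0,0,0,0,0,-0.2],[0,0,0,0,0,0,-0.2],[0,0,0,0,0,0,-0.2]],
  ],
)

```text
time: 4.73
tool_pos: [0.5052, 0.075, 0.107]
tcp_rot: [2.151, 2.286, 0.003]
wrist_force: [2.1, -3.2, 1.5]
width: 0.399
grip_force: 1.9
```

```bash
cat >> h.py <<'E'
def box(tag):
    s=read_state(); p,d=viewer.read_camera("top"); cv2.imwrite(f"pics/{tag}.png",p); Z=xyz("top",d)[...,2]
    hsv=cv2.cvtColor(p,cv2.COLOR_BGR2HSV); H=hsv[...,0].astype(int)
    roi=np.zeros((400,640),bool); roi[125:295,285:405]=1
    red=big(roi&((H<12)|(H>170))&(hsv[...,1]>100)&(Z>.05)&(Z<.07))
    print("TCP lane",(fx(s['tool_pos'][:2])*1000).round(1),"z",s['tool_pos'][2].round(4),"F",s['wrist_force'].round(1))
    L=fx(cast("top",pts(red),.06)); r=rect(L); print("box lane",r)
    return p,red,L*1000
E
python3 - <<'E'
from h import *
p,red,L=box("t1")
cv2.imwrite("pics/t1c.png",cv2.resize(p[125:295,285:405],None,fx=3,fy=3,interpolation=0))
E
```

```text
TCP lane [[-71.  -52.6]] z 0.107 F [ 2.1 -3.2  1.5]
box lane (array([-73.8,   7. ]), array([90. , 42.8]), -3.22)
```

View pics/t1c.png

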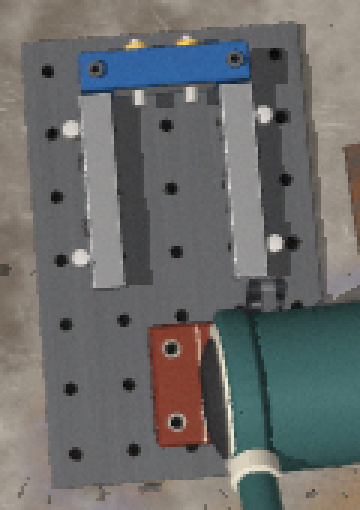

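The crop shows the box partly hidden by the arm, with contact made and the box turning. Its left edge is at about y = +28 mm and should reach +35.

jog_arm(
  increments=[
    [[0.08,0,0,0,0,0,-0.2],[0.08,0,0,0,0,0,-0.2],[0.06,0,0,0,0,0,-0.2],[0,0,0,0,0,0,-0.2],[0,0,0,0,0,0,-0.2]],
  ],
)

```text
time: 5.2
tool_pos: [0.5041, 0.0809, 0.1067]
tcp_rot: [2.151, 2.287, -0.0]
wrist_force: [1.0, -6.6, 5.5]
width: 0.398
grip_force: 3.7
```

```bash
cat >> h.py <<'E'
def left(L):
    xs=np.arange(np.percentile(L[:,0],8),np.percentile(L[:,0],92),3); y=[np.sort(L[abs(L[:,0]-x)<2][:,1])[-3:].mean() for x in xs]
    f=np.polyfit(xs,y,1); print("left edge",np.median(y).round(2),"deg",np.degrees(f[0]).round(2))
def right(L):
    left(L*[1,-1])
E
python3 - <<'E'
from h import *
p,red,L=box("t2"); left(L)
E
```

```text
TCP lane [[-71.7 -46.7]] z 0.1067 F [ 1.  -6.6  5.5]
box lane (array([-75.2,  14.8]), array([89.9, 40.3]), -3.18)
left edge 31.1 deg 0.22
```

jog_arm(
  increments=[
    [[0.06,0,0,0,0,0,-0.2],[0.05,0,0,0,0,0,-0.2],[0,0,0,0,0,0,-0.2],[0,0,0,0,0,0,-0.2],[0,0,0,0,0,0,-0.2]],
  ],
)

```text
time: 5.67
tool_pos: [0.5037, 0.084, 0.1067]
tcp_rot: [2.151, 2.287, -0.001]
wrist_force: [1.3, -7.5, 6.1]
width: 0.4
grip_force: 4.1
```

```bash
python3 - <<'E'
from h import *
p,red,L=box("t3"); left(L)
E
```

```text
TCP lane [[-71.9 -43.6]] z 0.1067 F [ 1.3 -7.5  6.1]
box lane (array([-75.1,  18.2]), array([89.9, 38.3]), -3.16)
left edge 34.23 deg 0.55
```

jog_arm(
  increments=[
    [[-0.6,0,0,0,0,0,-0.2],[-0.6,0,0,0,0,0,-0.2],[0,0,-1,0,0,0,-0.2],[0,0,-1,0,0,0,-0.2],[0,0,-1,0,0,0,-0.2]],
  ],
)

```text
time: 6.13
tool_pos: [0.5035, 0.0492, 0.1953]
tcp_rot: [-2.152, -2.283, 0.004]
wrist_force: [0.3, 0.2, -0.0]
width: 0.397
grip_force: 0.0
```

jog_arm(
  increments=[
    [[0,-0.8,0,0,0,0,-0.2],[0,-0.8,0,0,0,0,-0.2],[0,-0.8,0,0,0,0,-0.2],[0,-0.7,0,0,0,0,-0.2],[0,0,0,0,0,0,-0.2]],
  ],
)

```text
time: 6.55
tool_pos: [0.4073, 0.0438, 0.194]
tcp_rot: [-2.15, -2.284, 0.006]
wrist_force: [-1.0, 0.1, -0.6]
width: 0.398
grip_force: 0.0
```

jog_arm(
  increments=[
    [[0.9,0,0,0,0,0,-0.2],[0.9,0,0,0,0,0,-0.2],[0.85,0,0,0,0,0,-0.2],[0,0,0,0,0,-1,-0.2],[0,0,0,0,0,-1,-0.2]],
  ],
)

```text
time: 6.97
tool_pos: [0.4071, 0.1246, 0.1955]
tcp_rot: [-1.892, -2.506, 0.001]
wrist_force: [-0.1, -0.5, 0.5]
width: 0.396
grip_force: 0.0
```

jog_arm(
  increments=[
    [[0,0,0,0,0,-1,-0.2],[0,0,0,0,0,-1,-0.2],[0,0,0,0,0,-1,-0.2],[0,0,0,0,0,-1,-0.2],[0,0,0,0,0,-1,-0.2]],
  ],
)

```text
time: 7.38
tool_pos: [0.4073, 0.1233, 0.1953]
tcp_rot: [-1.182, -2.909, 0.0]
wrist_force: [-0.5, -1.0, 0.5]
width: 0.402
grip_force: 0.0
```

jog_arm(
  increments=[
    [[0,0,0,0,0,-1,-0.2],[0,0,0,0,0,-1,-0.2],[0,0,0,0,0,-1,-0.2],[0,0,0,0,0,-1,-0.2],[0,0,0,0,0,-1,-0.2]],
  ],
)

```text
time: 7.8
tool_pos: [0.4072, 0.1233, 0.1953]
tcp_rot: [-0.389, -3.115, -0.0]
wrist_force: [-0.1, 0.4, 0.3]
width: 0.402
grip_force: 0.0
```

jog_arm(
  increments=[
    [[0,0,0,0,0,-1,-0.2],[0,0,0,0,0,-1,-0.2],[0,0,0,0,0,-1,-0.2],[0,0,0,0,0,0,-0.2],[0,0,0,0,0,0,-0.2]],
  ],
)

```text
time: 8.22
tool_pos: [0.4074, 0.1231, 0.1955]
tcp_rot: [0.09, -3.139, -0.0]
wrist_force: [-0.2, 0.4, -0.5]
width: 0.401
grip_force: 0.0
```

```bash
cat >> h.py <<'E'
def yaw():
    r=Ro.from_rotvec(read_state()['tcp_rot']).as_matrix(); print("tool y lane deg",(np.degrees(np.arctan2(r[1,1],r[0,1]))-3.35).round(2),"z axis",r[:,2].round(4))
E
python3 - <<'E'
from h import *
p,red,L=box("t4"); left(L); right(L); yaw()
E
```

```text
TCP lane [[-165.8    1.1]] z 0.1955 F [-0.2  0.4 -0.5]
box lane (array([-75.4,   1.2]), array([88.9, 69.7]), 0.24)
left edge 34.32 deg 0.64
left edge 31.58 deg -0.46
tool y lane deg 89.95 z axis [-1.1e-03  2.0e-04 -1.0e+00]
```

jog_arm(
  increments=[
    [[0,0,0.9,0,0,0,-0.2],[0,0,0.9,0,0,0,-0.2],[0,0,0.88,0,0,0,-0.2],[-0.4,0,0,0,0,0,-0.2],[-0.4,0,0,0,0,0,-0.2]],
  ],
)

```text
time: 8.68
tool_pos: [0.4307, 0.1241, 0.1142]
tcp_rot: [0.093, -3.136, 0.001]
wrist_force: [0.1, -0.1, 0.2]
width: 0.401
grip_force: 0.0
```

jog_arm(
  increments=[
    [[-0.1,0,0,0,0,0,-0.2],[-0.1,0,0,0,0,0,-0.2],[-0.1,0,0,0,0,0,-0.2],[-0.1,0,0,0,0,0,-0.2],[-0.1,0,0,0,0,0,-0.2]],
  ],
)

```text
time: 9.1
tool_pos: [0.444, 0.1251, 0.1159]
tcp_rot: [0.094, -3.133, 0.001]
wrist_force: [-11.4, -0.3, 9.2]
width: 0.402
grip_force: 5.7
```

```bash
python3 - <<'E'
from h import *
p,red,L=box("t5"); left(L); right(L); yaw()
cv2.imwrite("pics/t5c.png",cv2.resize(p[125:295,285:405],None,fx=3,fy=3,interpolation=0))
E
```

```text
TCP lane [[-129.1    1. ]] z 0.1159 F [-11.4  -0.3   9.2]
box lane (array([-70.7,   1. ]), array([84.4, 69.8]), 0.13)
left edge 33.98 deg 0.55
left edge 32.15 deg -0.62
tool y lane deg 90.08 z axis [-5.3e-03 -5.0e-04 -1.0e+00]
```

View pics/t5c.png

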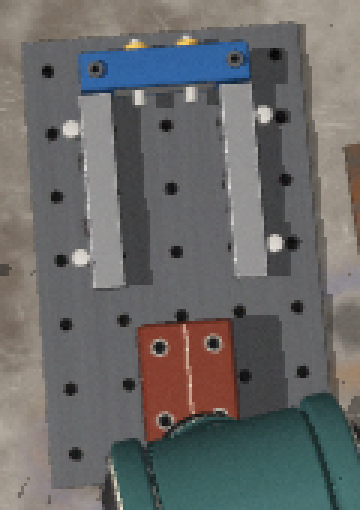

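The crop shows the box square behind the lane mouth with the fingers on its rear face. Pushing on with a slight right shift.

jog_arm(
  increments=[
    [[-0.16,-0.01,0,0,0,0,-0.2],[-0.16,-0.01,0,0,0,0,-0.2],[-0.16,-0.01,0,0,0,0,-0.2],[-0.16,-0.01,0,0,0,0,-0.2],[-0.16,0,0,0,0,0,-0.2]],
  ],
)

```text
time: 9.57
tool_pos: [0.4684, 0.1253, 0.1156]
tcp_rot: [0.094, -3.134, 0.001]
wrist_force: [-8.7, 0.3, 4.3]
width: 0.398
grip_force: 4.2
```

```bash
python3 - <<'E'
from h import *
p,red,L=box("t6"); left(L); right(L); yaw()
E
```

```text
TCP lane [[-104.8   -0.3]] z 0.1156 F [-8.7  0.3  4.3]
box lane (array([-41.7,  -0.4]), array([75.3, 70. ]), 0.14)
left edge 32.73 deg 0.21
left edge 33.24 deg 0.01
tool y lane deg 90.08 z axis [-3.3e-03 -4.0e-04 -1.0e+00]
```

jog_arm(
  increments=[
    [[-0.2,0,0,0,0,0,-0.2],[-0.2,0,0,0,0,0,-0.2],[-0.2,0,0,0,0,0,-0.2],[-0.2,0,0,0,0,0,-0.2],[-0.2,0,0,0,0,0,-0.2]],
  ],
)

```text
time: 10.03
tool_pos: [0.4987, 0.1271, 0.1156]
tcp_rot: [0.094, -3.135, 0.001]
wrist_force: [-7.8, -0.2, 3.0]
width: 0.399
grip_force: 3.9
```

```bash
python3 - <<'E'
from h import *
p,red,L=box("t7"); left(L); right(L); yaw()
E
```

```text
TCP lane [[-74.5  -0.2]] z 0.1156 F [-7.8 -0.2  3. ]
box lane (array([-3.3, -0.1]), array([69.8, 59.2]), -89.63)
left edge 32.7 deg 0.02
left edge 32.58 deg 2.43
tool y lane deg 90.09 z axis [-2.3e-03 -3.0e-04 -1.0e+00]
```

jog_arm(
  increments=[
    [[-0.2,0,0,0,0,0,-0.2],[-0.2,0,0,0,0,0,-0.2],[-0.2,0,0,0,0,0,-0.2],[-0.2,0,0,0,0,0,-0.2],[-0.2,0,0,0,0,0,-0.2]],
  ],
)

```text
time: 10.5
tool_pos: [0.5287, 0.129, 0.1156]
tcp_rot: [0.094, -3.135, 0.001]
wrist_force: [-7.4, -0.1, 3.9]
width: 0.401
grip_force: 4.0
```

jog_arm(
  increments=[
    [[-0.2,0,0,0,0,0,-0.2],[-0.2,0,0,0,0,0,-0.2],[-0.2,0,0,0,0,0,-0.2],[-0.2,0,0,0,0,0,-0.2],[-0.2,0,0,0,0,0,-0.2]],
  ],
)

```text
time: 10.92
tool_pos: [0.5587, 0.1308, 0.1156]
tcp_rot: [0.094, -3.135, 0.001]
wrist_force: [-7.6, -0.2, 2.9]
width: 0.401
grip_force: 3.8
```

```bash
python3 - <<'E'
from h import *
p,red,L=box("t8"); left(L); right(L); yaw(); print(L.max(0))
cv2.imwrite("pics/t8c.png",cv2.resize(p[125:295,285:405],None,fx=3,fy=3,interpolation=0))
E
```

```text
TCP lane [[-14.3   0. ]] z 0.1156 F [-7.6 -0.2  2.9]
box lane (array([70.4,  0. ]), array([69.7, 31.4]), -89.05)
left edge 32.34 deg -0.83
left edge 33.14 deg 38.04
tool y lane deg 90.1 z axis [-1.7e-03 -2.0e-04 -1.0e+00]
[86.14184134 34.9488807 ]
```

View pics/t8c.png

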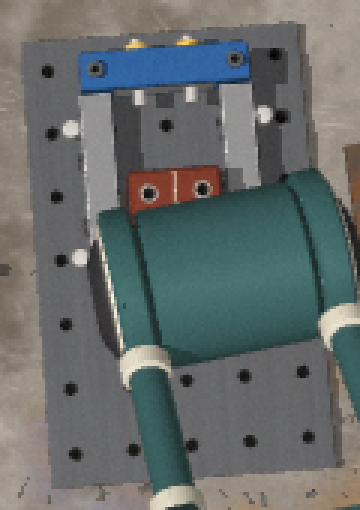

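The crop shows the box mid-lane, square, with a gap to each bar; its front is at about x = 86 mm. Continuing.

jog_arm(
  increments=[
    [[-0.2,0,0,0,0,0,-0.2],[-0.2,0,0,0,0,0,-0.2],[-0.2,0,0,0,0,0,-0.2],[-0.2,0,0,0,0,0,-0.2],[-0.2,0,0,0,0,0,-0.2]],
  ],
)

```text
time: 11.38
tool_pos: [0.5888, 0.1326, 0.1156]
tcp_rot: [0.094, -3.136, 0.001]
wrist_force: [-7.7, -0.4, 3.5]
width: 0.398
grip_force: 4.0
```

jog_arm(
  increments=[
    [[-0.15,0,0,0,0,0,-0.2],[-0.15,0,0,0,0,0,-0.2],[-0.15,0,0,0,0,0,-0.2],[0,0,0,0,0,0,-0.2],[0,0,0,0,0,0,-0.2]],
  ],
)

```text
time: 11.8
tool_pos: [0.6035, 0.1335, 0.1157]
tcp_rot: [0.095, -3.139, 0.0]
wrist_force: [-4.6, 0.0, 0.9]
width: 0.4
grip_force: 2.2
```

```bash
python3 - <<'E'
from h import *
p,red,L=box("t9"); yaw(); print(L.max(0))
f=[(y,L[abs(L[:,1]-y)<3][:,0].max().round(1)) for y in(-25,-12,12,25)]; print(f)
E
```

```text
TCP lane [[30.6  0.2]] z 0.1157 F [-4.6  0.   0.9]
box lane (array([127.5,  18.5]), array([33.4,  9.8]), -78.89)
tool y lane deg 90.1 z axis [-7.e-04 -1.e-04 -1.e+00]
[130.90946531  34.08788329]Traceback (most recent call last):
  File "<stdin>", line 3, in <module>
    return umr_maximum(a, axis, None, out, keepdims, initial, where)
ValueError: zero-size array to reduction operation maximum which has no identity
```

jog_arm(
  increments=[
    [[-0.1,0,0,0,0,0,-0.2],[-0.1,0,0,0,0,0,-0.2],[-0.1,0,0,0,0,0,-0.2],[-0.1,0,0,0,0,0,-0.2],[0,0,0,0,0,0,-0.2]],
  ],
)

```text
time: 12.27
tool_pos: [0.6126, 0.1342, 0.1157]
tcp_rot: [0.094, -3.131, 0.001]
wrist_force: [-15.3, -1.1, 12.3]
width: 0.4
grip_force: 7.5
```

jog_arm(
  increments=[
    [[-0.06,0,0,0,0,0,-0.2],[-0.06,0,0,0,0,0,-0.2],[-0.06,0,0,0,0,0,-0.2],[0,0,0,0,0,0,-0.2],[0,0,0,0,0,0,-0.2]],
  ],
)

```text
time: 12.68
tool_pos: [0.6162, 0.1345, 0.1157]
tcp_rot: [0.094, -3.128, 0.001]
wrist_force: [-19.9, -1.5, 14.9]
width: 0.399
grip_force: 10.1
```

jog_arm(
  increments=[
    [[-0.06,0,-0.02,0,0,0,-0.2],[-0.06,0,-0.02,0,0,0,-0.2],[-0.06,0,0,0,0,0,-0.2],[0,0,0,0,0,0,-0.2],[0,0,0,0,0,0,-0.2]],
  ],
)

```text
time: 13.1
tool_pos: [0.6208, 0.1347, 0.1157]
tcp_rot: [0.094, -3.126, 0.002]
wrist_force: [-20.2, -0.3, 11.3]
width: 0.401
grip_force: 9.9
```

jog_arm(
  increments=[
    [[-0.06,0,0,0,0,0,-0.2],[-0.04,0,0,0,0,0,-0.2],[0,0,0,0,0,0,-0.2],[0,0,0,0,0,0,-0.2],[0,0,0,0,0,0,-0.2]],
  ],
)

```text
time: 13.52
tool_pos: [0.623, 0.1348, 0.1157]
tcp_rot: [0.094, -3.124, 0.002]
wrist_force: [-21.7, -1.2, 13.3]
width: 0.402
grip_force: 11.2
```

```bash
python3 - <<'E'
from h import *
p,red,L=box("t10"); yaw(); print(L.max(0))
p,d=viewer.read_camera("scene"); cv2.imwrite("pics/s10c.png",cv2.resize(p[160:280,240:420],None,fx=4,fy=4,interpolation=cv2.INTER_CUBIC))
E
```

```text
Traceback (most recent call last):
  File "h.py", line 27, in box
    red=big(roi&((H<12)|(H>170))&(hsv[...,1]>100)&(Z>.05)&(Z<.07))
  File "h.py", line 18, in big
    n,l,s,_=cv2.connectedComponentsWithStats(m.astype(np.uint8)); i=1+np.argmax(s[1:,4]); return l==i
                                                                      ~~~~~~~~~^^^^^^^^^
ValueError: attempt to get argmax of an empty sequence
```

jog_arm(
  increments=[
    [[-0.05,0,0,0,0,0,-0.2],[-0.05,0,0,0,0,0,-0.2],[0,0,0,0,0,0,-0.2],[0,0,0,0,0,0,-0.2],[0,0,0,0,0,0,-0.2]],
  ],
)

```text
time: 13.98
tool_pos: [0.6248, 0.1349, 0.1157]
tcp_rot: [0.094, -3.121, 0.002]
wrist_force: [-25.9, -2.3, 15.6]
width: 0.401
grip_force: 13.3
```

```bash
python3 - <<'E'
from h import *
p,d=viewer.read_camera("scene"); np.save("s10.npy",d); cv2.imwrite("pics/s10.png",p); cv2.imwrite("pics/s10c.png",cv2.resize(p[160:280,240:420],None,fx=4,fy=4,interpolation=cv2.INTER_CUBIC))
X=xyz("scene",d); Lx=fx(X[...,:2].reshape(-1,2)).reshape(400,640,2)*1000; Z=X[...,2]
hsv=cv2.cvtColor(p,cv2.COLOR_BGR2HSV);H=hsv[...,0].astype(int)
m=((H<12)|(H>170))&(hsv[...,1]>100)&(abs(Z-.06)<.004)&(abs(Lx[...,1])<45)&(Lx[...,0]>0)&(Lx[...,0]<170)
L=fx(cast("scene",pts(m),.06))*1000; print(len(L),L.min(0),L.max(0)); print([(y,L[abs(L[:,1]-y)<4][:,0].max().round(1)) for y in range(-32,36,8) if (abs(L[:,1]-y)<4).any()])
b=(H>95)&(H<120)&(hsv[...,1]>140)&(abs(Z-.05)<.004)&(abs(Lx[...,1])<70)&(Lx[...,0]>120)
B=fx(cast("scene",pts(b),.05))*1000; print("blue",[(y,np.percentile(B[abs(B[:,1]-y)<4][:,0],[0,3]).round(1)) for y in range(-56,60,8) if (abs(B[:,1]-y)<4).any()])
s=read_state();print(fx(s['tool_pos'][:2])*1000,s['wrist_force']); yaw()
E
```

```text
238 [ 58.19337746 -41.18467961] [145.11381736  30.21492298]
[(-32, np.float64(143.9)), (-24, np.float64(145.0)), (-16, np.float64(145.1)), (-8, np.float64(144.2)), (0, np.float64(144.3)), (8, np.float64(143.3)), (16, np.float64(144.4)), (24, np.float64(143.5)), (32, np.float64(93.1))]
blue [(-56, array([147.3, 148. ])), (-48, array([148.4, 148.7])), (-40, array([147.4, 147.9])), (-32, array([151.5, 152.9])), (-24, array([158.9, 159.5])), (-16, array([160. , 160.3])), (-8, array([160.1, 160.7])), (0, array([161.2, 161.5])), (8, array([160.3, 160.6])), (16, array([160.5, 161. ])), (24, array([159.5, 160.1])), (32, array([160.7, 160.9])), (40, array([159.7, 160. ])), (48, array([171.7, 171.8]))]
[[51.88504204  0.33120143]] [-25.79448467  -1.65639762  16.54718156]
tool y lane deg 90.1 z axis [-0.019  -0.002  -0.9998]
```

View pics/s10c.png

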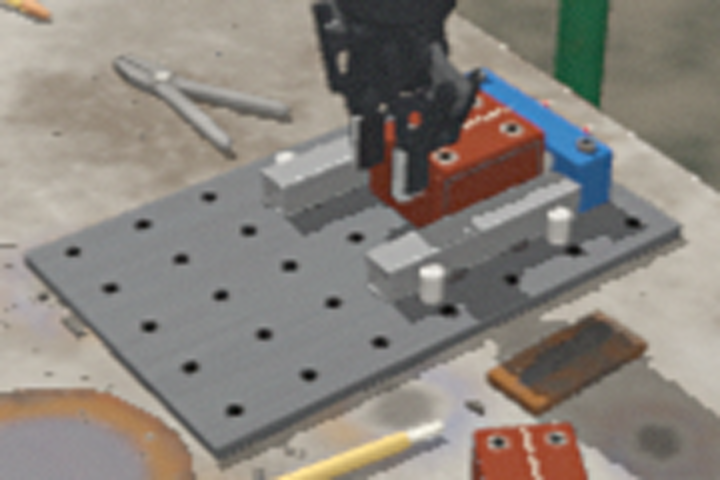

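The scene crop shows the box centred between the bars, with perhaps a small gap still at the stop around (545,160). Pressing further.

jog_arm(
  increments=[
    [[-0.05,0,0,0,0,0,-0.2],[-0.05,0,0,0,0,0,-0.2],[-0.05,0,0,0,0,0,-0.2],[0,0,0,0,0,0,-0.2],[0,0,0,0,0,0,-0.2]],
  ],
)

```text
time: 14.45
tool_pos: [0.6254, 0.135, 0.1157]
tcp_rot: [0.094, -3.111, 0.003]
wrist_force: [-38.8, -2.8, 27.2]
width: 0.399
grip_force: 19.7
```

```bash
cat > g.py <<'E'
from h import *
def gap(n):
    p,d=viewer.read_camera("scene"); cv2.imwrite(f"pics/{n}.png",p)
    cv2.imwrite(f"pics/{n}c.png",cv2.resize(p[170:230,320:410],None,fx=8,fy=8,interpolation=cv2.INTER_CUBIC))
    X=xyz("scene",d); Lx=fx(X[...,:2].reshape(-1,2)).reshape(400,640,2)*1000; Z=X[...,2]
    hsv=cv2.cvtColor(p,cv2.COLOR_BGR2HSV);H=hsv[...,0].astype(int)
    m=((H<12)|(H>170))&(hsv[...,1]>100)&(abs(Z-.06)<.004)&(abs(Lx[...,1])<45)&(Lx[...,0]>0)&(Lx[...,0]<170)
    L=fx(cast("scene",pts(m),.06))*1000; print([(y,L[abs(L[:,1]-y)<4][:,0].max().round(1)) for y in range(-32,32,8) if (abs(L[:,1]-y)<4).any()])
    s=read_state();print(fx(s['tool_pos'][:2])*1000,s['wrist_force']); yaw()
E
python3 -c "
from g import *; gap('s11')"
```

```text
[(-32, np.float64(143.9)), (-24, np.float64(145.0)), (-16, np.float64(145.1)), (-8, np.float64(144.2)), (0, np.float64(144.3)), (8, np.float64(143.3)), (16, np.float64(144.4)), (24, np.float64(143.5))]
[[52.5452474   0.37466753]] [-37.90361307  -1.96862554  26.83377212]
tool y lane deg 90.1 z axis [-0.0287 -0.0031 -0.9996]
```

View pics/s11c.png

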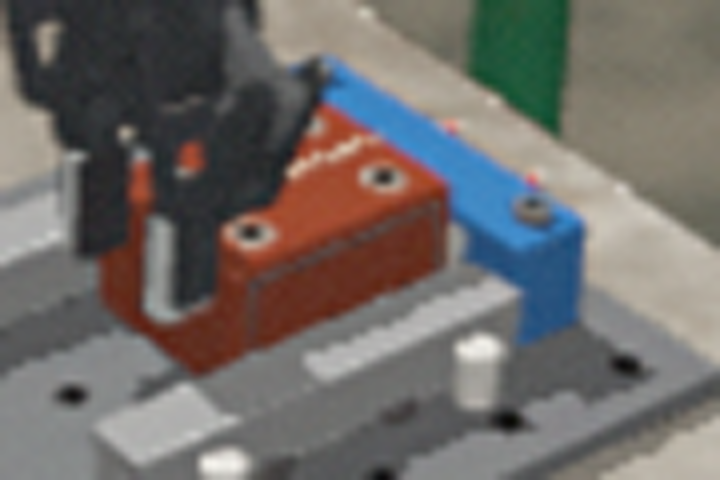

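```bash
python3 - <<'E'
from h import *
a=[cv2.resize(cv2.imread(f"pics/{n}.png")[170:225,345:400],None,fx=7,fy=7,interpolation=cv2.INTER_NEAREST) for n in("scene0","s11")]
cv2.imwrite("pics/cmp.png",np.hstack(a))
c=P("scene")
for n,l,z in(("stop foot corner R top",(150,-65),.05),("face y-35 z.05",(150,-35),.05),("face y-35 z.035",(150,-35),.035),("box FR top home",(150,-35),.06),("box FR top -5",(145,-35),.06),("pin base",(150,-20),.032),("pin tip",(138,-20),.032),("rail inner end top",(150,-42),.035)):
    th=YAW; l=np.array(l)/1000; w=O+[l[0]*np.cos(th)-l[1]*np.sin(th),l[0]*np.sin(th)+l[1]*np.cos(th)]
    k=c['R']@np.r_[w,z]+c['t']; u,v=c['fx']*k[0]/k[2]+c['cx'],c['fy']*k[1]/k[2]+c['cy']
    print(n,"img",round(u,1),round(v,1),"crop",round((u-345+.5)*7),round((v-170+.5)*7))
E
```

```text
stop foot corner R top img 384.6 200.5 crop 281 217
face y-35 z.05 img 376.4 195.1 crop 223 179
face y-35 z.035 img 376.0 200.1 crop 221 214
box FR top home img 376.7 191.8 crop 225 156
box FR top -5 img 375.2 192.4 crop 215 160
pin base img 372.0 198.4 crop 193 202
pin tip img 368.5 200.0 crop 168 213
rail inner end top img 377.9 201.3 crop 234 223
```

View pics/cmp.png

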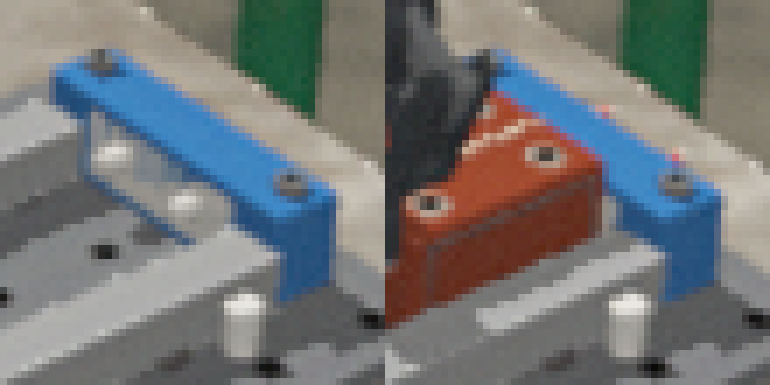

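Comparing before and after, red marks now show behind the stop at both pins, so they're pressed in. The box corner is within about 2 mm of home. I'll relieve the downward load and see whether it still moves forward.

jog_arm(
  increments=[
    [[0,0,-0.04,0,0,0,-0.2],[0,0,-0.04,0,0,0,-0.2],[0,0,-0.04,0,0,0,-0.2],[0,0,0,0,0,0,-0.2],[0,0,0,0,0,0,-0.2]],
  ],
)

```text
time: 14.92
tool_pos: [0.6254, 0.135, 0.1159]
tcp_rot: [0.093, -3.112, 0.003]
wrist_force: [-29.9, -0.1, 8.8]
width: 0.398
grip_force: 15.0
```

jog_arm(
  increments=[
    [[-0.04,0,0,0,0,0,-0.2],[-0.04,0,0,0,0,0,-0.2],[0,0,0,0,0,0,-0.2],[0,0,0,0,0,0,-0.2],[0,0,0,0,0,0,-0.2]],
  ],
)

```text
time: 15.33
tool_pos: [0.6258, 0.1351, 0.1159]
tcp_rot: [0.093, -3.107, 0.004]
wrist_force: [-37.6, -1.1, 14.7]
width: 0.4
grip_force: 18.5
```

```bash
python3 -c "
from g import *; gap('s12')
a=cv2.imread('pics/s11.png')[170:225,345:400].astype(int);b=cv2.imread('pics/s12.png')[170:225,345:400].astype(int)
D=abs(a-b).max(2); print((D>40).sum(),D[18:40,28:36].max()); p=cv2.imread('pics/s12.png'); print(p[195:200,370:380].tolist()[0])
"
```

```text
[(-32, np.float64(143.9)), (-24, np.float64(145.0)), (-16, np.float64(145.1)), (-8, np.float64(144.2)), (0, np.float64(144.3)), (8, np.float64(143.3)), (16, np.float64(144.4)), (24, np.float64(143.5))]
[[52.83978934  0.45925847]] [-36.66004586  -0.61950761  15.1226958 ]
tool y lane deg 90.09 z axis [-0.0336 -0.0033 -0.9994]
2 9
[[38, 53, 128], [32, 53, 116], [39, 51, 107], [51, 59, 98], [59, 67, 93], [58, 55, 92], [147, 99, 74], [190, 128, 60], [198, 137, 62], [196, 137, 64]]
```

```bash
python3 -c "
from workcell import bot; print(bot.finish_job())"
```

```text
the job is handed in; nothing more can be done
None
```

I handed the job in at about 15.4 s with the box pushed down the lane against the end stop, about mid-lane, and the fingers still holding it there with about 37 N. I judged it fully seated because it stopped moving as the push rose and the pins' red marks showed behind the stop; the camera alone could only confirm this to about 2 mm.

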